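Set the length stop of a jeweller's gauge

TASK

On the jeweller's length gauge, push the sliding stop along its rail to the left (as seen from the robot) with the fingers until you feel its spring pin drop into the notch of the brass clip, without forcing it on past the notch. Then press the clamp lever on the stop down flat to lock it, and draw clear. Nothing is to be lifted: do not pull the pin up by its cap, and the other things on the bench and gauge must stay where they are.

Things in the scene. Friction and masses are not known exactly. Their poses are not given: they have to be found in the camera images.
- gauge: length gauge fixed to the bench: plate 130 mm (x) x 460 mm (y) x 12 mm, with a steel guide rail along y (26 mm wide, centred at x = -21 mm, top 24 mm above the bench). Origin on the bench under mid-length; the plate spans x = -85..45 mm. Yaw varies; x points away from the robot, y to the robot's left, z up
- stop (a joint): position (m) of the sliding stop along the gauge's y, -0.15 to 0.15, 0 at mid-length, growing to the robot's left. Dark steel block 42 mm (x) x 80 mm (y), from 25 to 60 mm above the bench, with a rear arm (26 mm wide in y, 40 to 56 mm above the bench) carrying the spring pin. Slides with about 2 N of friction. Starts to the right (-y) of the clip
- push_face (a point): centre of the stop's right-hand (-y) end face, 42.5 mm above the bench; the face is 42 mm wide (gauge x) and 35 mm high, its normal is -y of the gauge. This frame's axes are parallel to the gauge's. The rail's top lies 18.5 mm below this point
- pin_tip (a point): low end of the upright spring pin (8 mm dia., round tip of 4 mm radius, black cap 17 mm dia. about 75 mm above the bench) in the rear arm of the stop: 40 mm in +y and 46 mm in +x of the push face (gauge axes)
- pin (a joint): height (m) of the spring pin: 0 hanging fully down beside the clip, about 0.001 when seated in the notch, about 0.0065 when riding on the crest of the clip; a spring presses it down with 8 to 11 N; mechanical limit 0.014
- notch (a point): seat of the V notch in the brass clip, where the pin's tip rests, 15 mm above the bench. Clip: bent strip, y -46..15 mm from here, 26 mm wide, 9 mm high; its place along the gauge varies. From -y the pin climbs a ramp (push about 6 N), crosses a crest 8 to 12 mm before the notch, drops 5 mm (push falls off, stop is drawn in), then meets a steep side; about 20 N would drive it over
- lever (a joint): clamp lever on top of the stop, near its left end: 0 = raised about 40 degrees, 0.70 rad = fully down (flat). It swings in a plane across the rail and stays where it is left; it takes about 2 N at the ball. Starts raised
- lever_ball (a point): centre of the black ball (18 mm dia.) at the lever's free end. Lever: steel bar 48 mm from pivot to ball, 12 mm wide, 7 mm thick. Pivot 68 mm above the bench, 65 mm in +y and 13 mm in +x of the push face; the lever rises from it towards -x (the robot). Flat: bar's top 71.5 mm, ball's top 77 mm above the bench, ball 35 mm in -x of the push face (gauge axes)
- jar: amber glass jar with steel lid, 40 dia. x 45 mm, loose, standing behind the gauge's base plate; origin at the centre of its underside
- ring_blank: small brass ring, 23 mm dia. x 6 mm, loose, lying on the front strip of the gauge's base plate; origin at the centre of its underside
- brass_bar: square brass bar 10 x 90 x 10 mm, loose, lying on the front strip of the gauge's base plate; origin at the centre of its underside
- tool_tin: steel tin, 88 mm dia. x 95 mm, full of tool handles up to 190 mm high, loose; origin at the centre of its underside
- draw_plate: steel plate with rows of holes, 210 x 48 x 7 mm, loose; origin at the centre of its underside
- caliper: digital caliper, 230 mm long (its x), up to 12 mm thick, loose; origin near mid-length on its underside
- graver: hand tool with a handle, 160 mm long (its x), lying loose; origin under the middle of it

How it is judged:
By the outcome, as a careful person would: the job done as asked, in the order asked, and still so for the second after the job is handed in, with the robot touching nothing.
It also fails if it takes over 58 s, if anything falls off the work surface, if the arm or the gripper's body presses on something with over 40 N, if the wrist force passes 120 N, or if a joint passes its speed limit or range.

ROBOT

A 6-joint arm with a two-finger parallel gripper is mounted at the origin on the work surface. World frame = base frame: x ahead of the robot, y to its left, z up, the work surface at z = 0. Lengths are in mm, angles in rad, forces in N, time in s.
With the tool pointing down it reaches from about 400 to 825 mm from the base axis. Payload 7 kg.
Tool frame: the origin (TCP) lies at the very end of the fingers, on their centre line; the grasp point (between the pads) lies 19 mm behind it; z points along the fingers, y is the direction in which the jaws open and shut (so a half turn about z gives the same grasp; the last joint's range is limited). The gripper opens to 85 mm and grips with 20 to 120 N. Pads are 22 mm wide; open, the fingers measure 114 mm over their backs; the gripper's body (76 mm by 85 mm) begins 54 mm behind the grasp point. The pads swing forward as they close: fully open they stand 13 mm farther back than shut.
Start: joints at [1.628, 0.359, 0.012, 0, -1.224, -0.288], TCP at [154.421, 657.076, 231.302] pointing down, gripper open.
Joint ranges: [-3.07, 3.07], [-1.43, 2.12], [-1.02, 1.25], [-3.03, 1.67], [-3.05, -0], [-3.03, 3.03]. Speed limits (rad/s): [2.39, 2.39, 3.01, 3.14, 3.14, 3.14].

INTERFACE

Orientations are given as a unit quaternion [x, y, z, w].
In Python, from bench import arm, cams gives the robot as it stands.
- The arm moves only by the shell command python3 -m crank 'ROWS' [FORCE]. ROWS is JSON, one flat list of numbers, 7 for each row, row after row: the shift along the tool's x, y, z in mm, then the turn, a rotation vector about the tool's x, y, z in degrees, then the opening, from 0 (shut) to 1 (fully open). A call has 1 to 20 rows; each row shifts and turns the pose as measured when the row begins, along the tool's axes as they then stand; what a row does not reach is not made up. A row lasts 1/12 s, in which the tool goes at most 41.7 mm and 7.16 degrees, less where a joint would pass 70% of its speed; a pose out of reach is approached as far as the arm can. A call is refused whole if a number of a shift passes 41.7 or a number of a turn 7.16, either way. A call with a gripper value outside its range is refused whole. The fingers move at their own pace and stop on an object; FORCE is the grip in N (left out, the last holds). Time passes only in rows, so rows that do not move let the fingers close. It gives the time, the measured TCP pose, the force and the opening at its end, in the units of the state.
- arm.sense(): the state, without advancing time (a new reading comes with each control period).
- cams.snapshot(name): name is "side" or "top"; returns a dict with "frame" (384x512x3 uint8, red, green, blue), "mtx" (3x3 intrinsics, pixels), "camera_from_world" (4x4, takes a point from world to camera coordinates). Camera axes: x right, y down, z forward; pixel columns grow to the right and rows downward; lengths in mm; the calibration is good to about 2 mm. A picture is of the moment at which its call begins. There is no depth.
- arm.hand_in(): hands the job in, once; it reports no verdict.
The state is a dict: "time": time; "q": joint angles; "joint_vel": joint speeds; "joint_efforts": joint torques, N m; "position": TCP position; "ee_rot": TCP orientation; "contact_force": force on the tool from outside, world axes, zero at the start; "moment": the same for the moment, N m; "finger_gap": finger opening in mm.
Only numpy, scipy, OpenCV 4.12 (cv2) and the standard library are available. Lean on these libraries where they do the work, as an engineer would, in place of code of your own. Each camera call takes 0.05 s, during which the arm holds its last target. There are 200 camera calls.

## Working session

There is one attempt and no reset: what is moved stays moved. The work goes in short steps, Python scripts to look and compute and a shell command to move; the robot and the scene stay as the last step left them, time stands still between calls to the robot, and variables do not carry over. Pictures are saved under pics/ and viewed, about 8 in all and at most 12, crops included, and the job is handed in when it is done.

```bash
mkdir -p pics; ls
python3 - <<'E'
from bench import arm,cams
import cv2,numpy as np
s=arm.sense();print({k:np.round(v,3) for k,v in s.items()})
for n in("side","top"):
    d=cams.snapshot(n);cv2.imwrite(f"pics/{n}0.png",d["frame"][:,:,::-1]);np.savez(f"pics/{n}0.npz",**d);print(n,d["mtx"].round(1).tolist(),d["camera_from_world"].round(3).tolist())
a=[cv2.imread(f"pics/{n}0.png") for n in("side","top")]
E
```

```text
pics
{'time': np.float64(0.0), 'q': array([ 1.628,  0.359,  0.011, -0.   , -1.224, -0.288]), 'joint_vel': array([ 0.002,  0.001,  0.001, -0.002, -0.   ,  0.   ]), 'joint_efforts': array([ 0.0000e+00, -5.8331e+01,  2.9342e+01,  6.9370e+00, -6.0000e-03,
       -0.0000e+00]), 'position': array([154.317, 656.618, 230.348]), 'ee_rot': array([ 0.993, -0.115, -0.   ,  0.001]), 'contact_force': array([-0.009, -0.562,  0.428]), 'moment': array([-0.024,  0.045,  0.009]), 'finger_gap': np.float64(85.16)}
side [[478.4, 0.0, 246.8], [0.0, 478.4, 193.4], [0.0, 0.0, 1.0]] [[0.988, -0.157, -0.003, -558.57], [-0.081, -0.497, -0.864, 105.135], [0.134, 0.854, -0.503, 1278.662], [0.0, 0.0, 0.0, 1.0]]
top [[422.9, 0.0, 259.6], [0.0, 422.9, 200.2], [0.0, 0.0, 1.0]] [[-0.01, -1.0, 0.016, -30.996], [-0.996, 0.009, -0.09, 533.621], [0.09, -0.016, -0.996, 1287.664], [0.0, 0.0, 0.0, 1.0]]
```

View pics/top0.png

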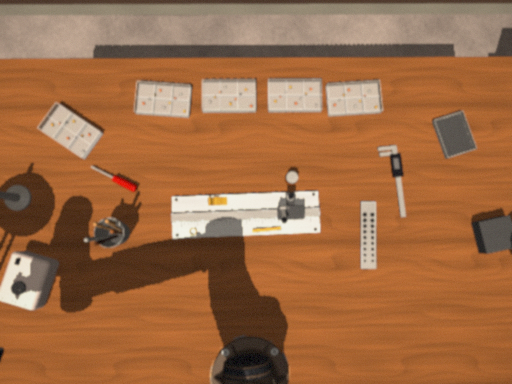

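View pics/side0.png

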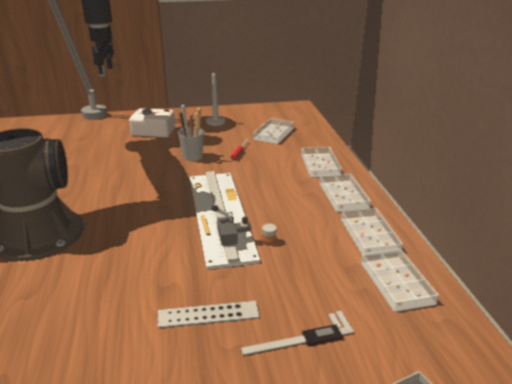

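```bash
cat > h.py <<'E'
import numpy as np,cv2
from bench import arm,cams
def snap(n):
    d=cams.snapshot(n); return d["frame"][:,:,::-1].copy(),d["mtx"],d["camera_from_world"]
def ray(K,T,uv,z):
    d=T[:3,:3].T@np.linalg.solve(K,[uv[0],uv[1],1.]); c=-T[:3,:3].T@T[:3,3]
    return c+d*(z-c[2])/d[2]
def proj(K,T,p):
    q=K@(T[:3,:3]@np.asarray(p,float)+T[:3,3]); return q[:2]/q[2]
E
python3 - <<'E'
from h import *
it,K,T=snap("top"); 
hsv=cv2.cvtColor(it,cv2.COLOR_BGR2HSV)
m=((hsv[:,:,1]<60)&(hsv[:,:,2]>60)).astype(np.uint8)*255
r=np.zeros_like(m);r[182:248,164:328]=255;m&=r
m[160:188]=0
# jar removed: rows<189
m=cv2.morphologyEx(m,cv2.MORPH_OPEN,np.ones((3,3)))
c=np.vstack([c for c in cv2.findContours(m,0,2)[0] if cv2.contourArea(c)>60])
b=cv2.boxPoints(cv2.minAreaRect(c))
W=np.array([ray(K,T,p,12) for p in b]);print(b.round(1).tolist(),W.round(1).tolist())
c1=cv2.resize(it[165:250,160:330],None,fx=4.7,fy=4.7,interpolation=3);cv2.imwrite("pics/t1.png",c1)
i2,K2,T2=snap("side")
c2=cv2.resize(i2[165:275,180:290],None,fx=5.4,fy=5.4,interpolation=3);cv2.imwrite("pics/s1.png",c2)
E
```

```text
[[170.1999969482422, 196.10000610351562], [318.0, 189.39999389648438], [319.8999938964844, 231.89999389648438], [172.1999969482422, 238.5]] [[549.7, 242.8, 12.0], [566.8, -220.5, 12.0], [433.6, -223.5, 12.0], [417.6, 235.7, 12.0]]
```

View pics/t1.png

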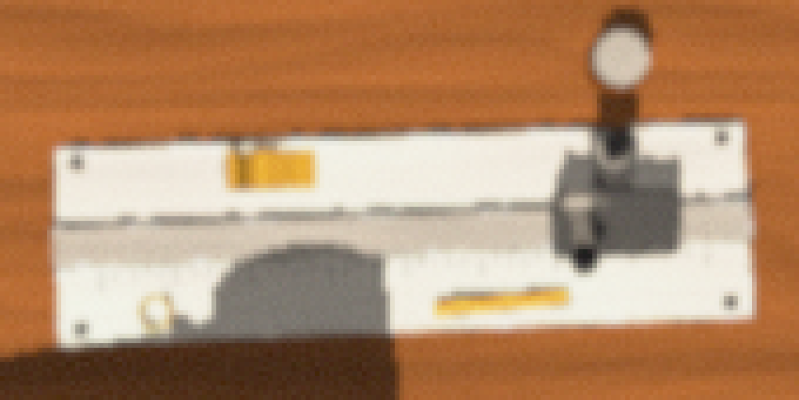

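View pics/s1.png

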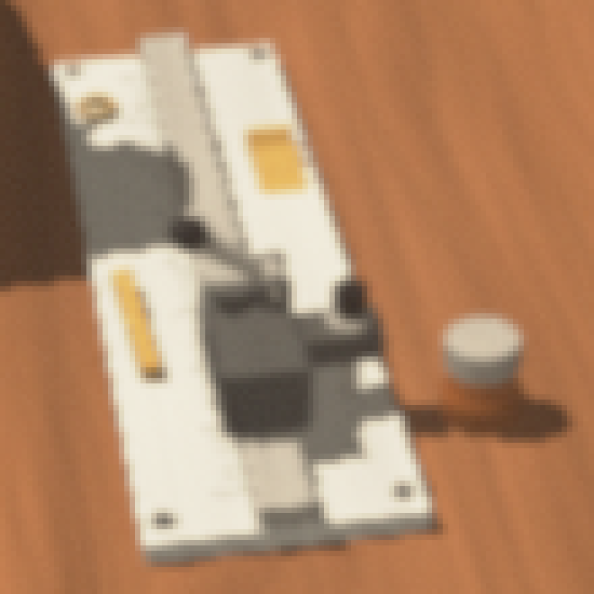

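```bash
cat > g.py <<'E'
from h import *
a,K,T=snap("top");b,K2,T2=snap("side")
t=lambda u,v,z:ray(K,T,(160+(u+.5)/4.7-.5,165+(v+.5)/4.7-.5),z)[:2]
s=lambda u,v,z:ray(K2,T2,(180+(u+.5)/5.4-.5,165+(v+.5)/5.4-.5),z)[:2]
E
python3 - <<'E'
from g import *
C=[t(55,148,12),t(745,122,12),t(754,318,12),t(62,345,12)]
Cs=[s(272,42,12),s(435,520,12),s(142,547,12),s(50,65,12)]
for Q in(C,Cs):
    Q=np.array(Q);print(Q.round(1).tolist())
    y=(Q[0]-Q[1])+(Q[3]-Q[2]);yaw=np.arctan2(-y[0],y[1]);ctr=Q.mean(0);R=np.array([[np.cos(yaw),-np.sin(yaw)],[np.sin(yaw),np.cos(yaw)]])
    o=ctr-R@[-20,0];print("yaw",np.degrees(yaw),"o",o)
    for nm,p in dict(faceT=t(682,220,60),faceS1=s(218,378,60),faceS2=s(308,368,60),capT=t(618,137,75),capS=s(350,290,75),clipL=t(228,170,20),clipR=t(315,168,20),notchT=t(246,170,15),clipSL=s(270,130,20),clipSR=s(285,190,20),ball=t(585,258,99),ballS=s(187,232,99),bar1=t(437,305,20),bar2=t(568,296,20),ring=t(156,313,15),jar=t(620,57,45)).items(): print(nm,(R.T@(p-o)).round(1),p.round(1))
E
```

```text
[[549.7, 239.5], [563.2, -220.7], [432.4, -223.7], [419.2, 233.8]]
yaw 1.670103190284041 o [511.10528161   7.79824213]
faceT [ -21.4 -178.5] [ 494.9 -171.2]
faceS1 [ -44.  -178.4] [ 472.3 -171.9]
faceS2 [  -2.8 -178.4] [ 513.5 -170.6]
capT [  32.1 -138.4] [ 547.2 -129.6]
capS [  23.5 -141.1] [ 538.7 -132.6]
clipL [ 25.5 115.3] [533.3 123.8]
clipR [24.7 57.9] [534.1  66.4]
notchT [ 25.6 103.9] [533.6 112.4]
clipSL [ 24.2 110.3] [532.1 118.8]
clipSR [22.  44.5] [531.8  52.9]
ball [ -45.  -112.2] [ 469.4 -105.7]
ballS [ -48.4 -114.6] [ 466.1 -108.1]
bar1 [-68.8 -19.3] [442.9 -13.5]
bar2 [ -66.3 -105.8] [447.9 -99.9]
ring [-66.8 165.9] [439.5 171.6]
jar [  87.7 -145. ] [ 603.  -134.6]
[[548.4, 238.6], [561.9, -228.5], [431.2, -226.5], [415.3, 230.8]]
yaw 1.8295271456719224 o [509.19129634   4.22602322]
faceT [ -19.9 -174.9] [ 494.9 -171.2]
faceS1 [ -42.5 -174.8] [ 472.3 -171.9]
faceS2 [  -1.3 -174.9] [ 513.5 -170.6]
capT [  33.7 -135. ] [ 547.2 -129.6]
capS [  25.1 -137.7] [ 538.7 -132.6]
clipL [ 27.9 118.8] [533.3 123.8]
clipR [26.9 61.3] [534.1  66.4]
notchT [ 27.9 107.4] [533.6 112.4]
clipSL [ 26.5 113.8] [532.1 118.8]
clipSR [24.2 47.9] [531.8  52.9]
ball [ -43.3 -108.6] [ 469.4 -105.7]
ballS [ -46.7 -110.9] [ 466.1 -108.1]
bar1 [-66.9 -15.6] [442.9 -13.5]
bar2 [ -64.5 -102.1] [447.9 -99.9]
ring [-64.3 169.6] [439.5 171.6]
jar [  89.3 -141.7] [ 603.  -134.6]
```

```bash
python3 -m crank '[0,0,0,0,0,-5,0, 0,0,0,0,0,-5,0, 0,0,0,0,0,-5,0, 25,33,0,0,0,0,0, 25,33,0,0,0,0,0, 25,33,0,0,0,0,0, 25,33,0,0,0,0,0, 25,33,0,0,0,0,0, 25,33,0,0,0,0,0, 25,33,0,0,0,0,0, 25,33,0,0,0,0,0]' 60
```

```text
time: 1.22
position: [364.3, 401.8, 228.4]
ee_rot: [1.0, 0.028, 0.0, 0.001]
contact_force: [1.5, 0.2, -0.5]
finger_gap: 0.1
```

```bash
python3 -m crank '[9,38,0,0,0,1.4,0, 9,41,0,0,0,0,0, 9,41,0,0,0,0,0, 9,41,0,0,0,0,0, 9,41,0,0,0,0,0, 8,41,0,0,0,0,0, 8,41,0,0,0,0,0, 8,41,0,0,0,0,0, 7,41,0,0,0,0,0, 7,41,0,0,0,0,0, 7,41,0,0,0,0,0, 7,41,0,0,0,0,0, 7,41,0,0,0,0,0, 7,41,0,0,0,0,0, 7,41,0,0,0,0,0, 0,0,0,0,0,0,0]'
```

```text
time: 2.55
position: [499.2, -213.2, 232.9]
ee_rot: [1.0, 0.014, 0.006, -0.001]
contact_force: [0.5, 0.6, -0.3]
finger_gap: -0.1
```

```bash
python3 -m crank '[-3,0,38,0,0,0,0, 0,0,38,0,0,0,0, 0,0,38,0,0,0,0, 0,0,38,0,0,0,0, 0,0,25,0,0,0,0, 0,0,15,0,0,0,0, 0,0,0,0,0,0,0]'
python3 - <<'E'
from h import *
print(arm.sense()["contact_force"])
a,K,T=snap("top");b,K2,T2=snap("side")
c=np.hstack([cv2.resize(a[160:240,255:335],(480,480),interpolation=3)[:, :400],cv2.resize(b[190:270,200:267],(400,480),interpolation=3)]);cv2.imwrite("pics/c2.png",c)
E
```

```text
time: 3.13
position: [501.0, -219.7, 36.6]
ee_rot: [1.0, 0.009, 0.01, 0.001]
contact_force: [-0.4, 0.1, 0.5]
finger_gap: 0.3
[-0.42412487  0.14887732  0.54377879]
```

View pics/c2.png

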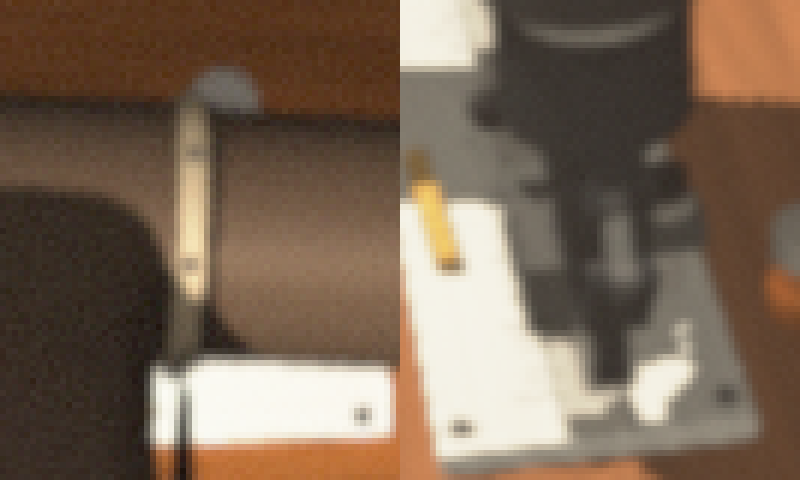

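```bash
python3 -m crank '[-4,-5,2,0,-1.1,-0.7,0, -1,-5,0,0,0,0,0, 0,-5,0,0,0,0,0, 0,-3,0,0,0,0,0, 0,-3,0,0,0,0,0]';python3 -m crank '[0,-2,0,0,0,0,0, 0,-2,0,0,0,0,0, 0,-2,0,0,0,0,0, 0,-2,0,0,0,0,0]'
```

```text
time: 3.65
position: [501.3, -197.5, 43.7]
ee_rot: [1.0, 0.017, 0.007, 0.002]
contact_force: [-0.8, -0.0, -0.8]
finger_gap: 0.3
time: 3.98
position: [502.0, -187.9, 45.5]
ee_rot: [1.0, 0.017, 0.009, 0.002]
contact_force: [-0.3, 0.5, 0.0]
finger_gap: 0.2
```

```bash
python3 -m crank '[-5,0,6,0,-0.8,0,0, -4,0,5,0,-0.4,0,0, 0,0,0,0,0,0,0]';python3 -m crank '[0,-2,0,0,0,0,0, 0,-2,0,0,0,0,0, 0,-2,0,0,0,0,0]'
```

```text
time: 4.23
position: [492.3, -187.9, 33.6]
ee_rot: [1.0, 0.017, -0.003, 0.002]
contact_force: [0.5, -0.6, -0.7]
finger_gap: 0.1
time: 4.48
position: [491.2, -182.1, 32.3]
ee_rot: [1.0, 0.017, -0.004, 0.002]
contact_force: [0.4, -2.1, 1.2]
finger_gap: 0.2
```

```bash
python3 -m crank '[1,-6,0,0,0,0,0, 1,-12,0,0,0,0,0, 1,-15,0,0,0,0,0, 0,-15,0,0,0,0,0, 0,-15,0,0,0,0,0, 0,-12,0,0,0,0,0, 0,-8,0,0,0,0,0, 0,-5,0,0,0,0,0]'
```

```text
time: 5.15
position: [489.4, -90.0, 32.1]
ee_rot: [1.0, 0.016, -0.005, 0.003]
contact_force: [0.6, -3.2, -2.3]
finger_gap: 0.0
```

```bash
python3 -m crank '[1,-8,0,0,0.3,0,0, 1,-12,0,0,0,0,0, 0,-14,0,0,0,0,0, 0,-14,0,0,0,0,0, 0,-12,0,0,0,0,0, 0,-8,0,0,0,0,0, 0,-5,0,0,0,0,0, 0,-3,0,0,0,0,0]'
```

```text
time: 5.82
position: [487.7, -9.7, 31.8]
ee_rot: [1.0, 0.015, -0.003, 0.004]
contact_force: [-0.1, -2.2, 0.4]
finger_gap: 0.0
```

```bash
for i in 1; do python3 -m crank '[0,-3,0,0,0,0,0, 0,-3,0,0,0,0,0, 0,-2,0,0,0,0,0]'; python3 -m crank '[0,-2,0,0,0,0,0, 0,-2,0,0,0,0,0]';python3 -m crank '[0,-2,0,0,0,0,0, 0,-2,0,0,0,0,0]';python3 -m crank '[0,-2,0,0,0,0,0, 0,-2,0,0,0,0,0]';python3 -m crank '[0,-2,0,0,0,0,0, 0,-2,0,0,0,0,0]'; done | egrep 'posi|cont'
python3 - <<'E'
from h import *
a,K,T=snap("top");b,K2,T2=snap("side")
c=np.hstack([cv2.resize(a[170:240,190:260],(480,480),interpolation=3)[:, :400],cv2.resize(b[165:245,200:267],(400,480),interpolation=3)]);cv2.imwrite("pics/c3.png",c)
E
```

```text
position: [487.4, -1.3, 31.8]
contact_force: [0.0, -1.7, 0.6]
position: [487.3, 2.7, 31.8]
contact_force: [-0.8, -2.3, 0.9]
position: [487.2, 6.7, 31.8]
contact_force: [-0.1, -1.7, 1.6]
position: [487.1, 10.9, 31.8]
contact_force: [0.3, -2.3, 1.2]
position: [486.9, 15.3, 31.8]
contact_force: [0.3, -1.8, 2.6]
```

View pics/c3.png

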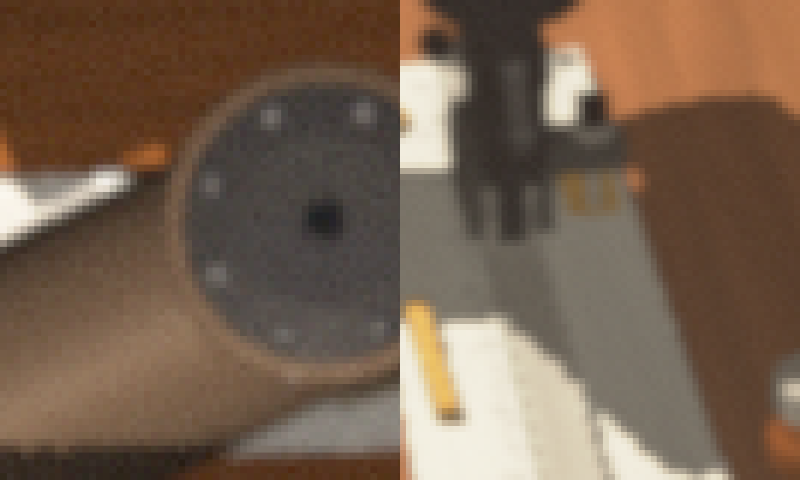

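```bash
{ python3 -m crank '[0,-2,0,0,0,0,0]'; python3 -m crank '[0,-2,0,0,0,0,0]'; python3 -m crank '[0,-2,0,0,0,0,0]'; python3 -m crank '[0,-2,0,0,0,0,0]'; python3 -m crank '[0,-2,0,0,0,0,0]'; python3 -m crank '[0,-2,0,0,0,0,0]'; } | egrep 'posi|cont' | paste - -
```

```text
position: [487.0, 17.5, 31.7]	contact_force: [-0.6, -3.3, 1.1]
position: [486.9, 19.4, 31.7]	contact_force: [1.1, -6.2, 0.2]
position: [486.8, 21.1, 31.8]	contact_force: [2.7, -6.3, -0.4]
position: [486.8, 22.8, 31.8]	contact_force: [2.3, -6.8, 0.7]
position: [486.7, 24.4, 31.8]	contact_force: [2.6, -6.7, -0.2]
position: [486.6, 26.1, 31.8]	contact_force: [1.8, -6.2, 1.3]
```

```bash
{ python3 -m crank '[0,-2,0,0,0,0,0, 0,-2,0,0,0,0,0]'; python3 -m crank '[0,-2,0,0,0,0,0, 0,-2,0,0,0,0,0]'; python3 -m crank '[0,-2,0,0,0,0,0, 0,-2,0,0,0,0,0]';  python3 -m crank '[0,-2,0,0,0,0,0]'; python3 -m crank '[0,-2,0,0,0,0,0]'; python3 -m crank '[0,-2,0,0,0,0,0]'; } | egrep 'posi|cont' | paste - -
```

```text
position: [486.5, 29.0, 31.8]	contact_force: [2.4, -7.9, 0.5]
position: [486.4, 31.8, 31.8]	contact_force: [2.6, -8.0, 0.5]
position: [486.3, 34.6, 31.9]	contact_force: [1.5, -8.0, -0.4]
position: [486.3, 36.0, 31.9]	contact_force: [2.6, -7.9, 0.2]
position: [486.2, 37.3, 31.9]	contact_force: [2.7, -8.7, 1.5]
position: [486.1, 38.7, 31.9]	contact_force: [2.7, -7.1, 0.8]
```

```bash
{ python3 -m crank '[0,-2,0,0,0,0,0]'; python3 -m crank '[0,-2,0,0,0,0,0]'; python3 -m crank '[0,-2,0,0,0,0,0]';  python3 -m crank '[0,-2,0,0,0,0,0]'; python3 -m crank '[0,-2,0,0,0,0,0]'; python3 -m crank '[0,-2,0,0,0,0,0]'; } | egrep 'posi|cont' | paste - -
```

```text
position: [486.1, 40.1, 31.9]	contact_force: [3.1, -7.6, 0.6]
position: [486.1, 41.4, 31.9]	contact_force: [2.9, -7.2, 0.3]
position: [486.0, 42.9, 31.9]	contact_force: [2.3, -7.0, 1.0]
position: [485.9, 44.2, 32.0]	contact_force: [2.7, -8.0, 0.6]
position: [485.9, 45.7, 32.0]	contact_force: [2.6, -6.4, 1.1]
position: [485.9, 47.5, 32.0]	contact_force: [-0.3, -3.9, 1.4]
```

```bash
{ python3 -m crank '[0,-1.5,0,0,0,0,0]'; python3 -m crank '[0,-1.5,0,0,0,0,0]'; python3 -m crank '[0,-1,0,0,0,0,0]';  python3 -m crank '[0,-1,0,0,0,0,0]'; } | egrep 'posi|cont' | paste - -
```

```text
position: [485.8, 48.9, 32.0]	contact_force: [0.9, -2.5, 2.3]
position: [485.8, 50.6, 31.9]	contact_force: [0.0, 0.2, -0.0]
position: [485.9, 52.1, 31.9]	contact_force: [-1.6, -0.6, 0.1]
position: [486.0, 53.7, 31.8]	contact_force: [-0.5, -0.3, -0.5]
```

```bash
{ python3 -m crank '[0,-0.5,0,0,0,0,0]'; python3 -m crank '[0,-0.7,0,0,0,0,0]'; python3 -m crank '[0,-0.7,0,0,0,0,0]';  python3 -m crank '[0,-0.7,0,0,0,0,0]'; } | egrep 'posi|cont' | paste - -
```

```text
position: [486.2, 54.7, 31.8]	contact_force: [0.2, 0.6, -0.0]
position: [486.2, 55.7, 31.8]	contact_force: [0.2, -0.3, -0.2]
position: [486.2, 56.7, 31.7]	contact_force: [-0.3, -1.2, 0.5]
position: [486.1, 57.1, 31.7]	contact_force: [2.2, -7.6, -0.2]
```

Free travel after the crest, then firm contact at y≈57 mm, so the pin is seated. I'll back off, then look.

```bash
python3 -m crank '[0,3,0,0,0,0,0, 0,10,0,0,0,0,0, 0,12,0,0,0,0,0, 0,10,-15,0,0,0,0, 0,0,-40,0,0,0,0, 0,0,-40,0,0,0,0, 0,0,-20,0,0,0,0, -20,20,0,0,0,0,0, 0,30,0,0,0,0,0, 0,30,0,0,0,0,0, 0,30,0,0,0,0,0, 0,0,0,0,0,0,0]'
python3 - <<'E'
from h import *
a,K,T=snap("top");b,K2,T2=snap("side")
c=np.hstack([cv2.resize(a[180:240,165:230],(400,369),interpolation=3),cv2.resize(b[165:230,200:260],(400,433),interpolation=3)[:369]]);cv2.imwrite("pics/c4.png",c)
cv2.imwrite("pics/c4a.png",a);cv2.imwrite("pics/c4b.png",b)
E
```

```text
time: 10.25
position: [468.7, -99.2, 157.2]
ee_rot: [1.0, 0.014, -0.004, 0.011]
contact_force: [-0.4, 0.5, -0.9]
finger_gap: -0.6
```

View pics/c4.png

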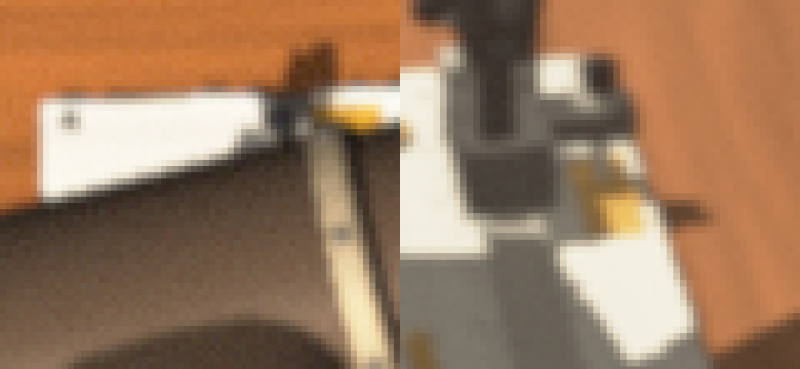

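```bash
python3 - <<'E'
from h import *
b=cv2.imread("pics/c4b.png");_,K2,T2=snap("side")
for q in[(468,152),(553,150)]:print(ray(K2,T2,(200+(q[0]-400+.5)/6.67-.5,165+(q[1]+.5)/6.66-.5),60).round(1))
E
python3 -m crank '[-3,-30,0,1.3,0,0,0, -3,-38,0,0,0,0,0, -1,-38,0,0,0,0,0, 0,-38,0,0,0,0,0, 0,-38,0,0,0,0,0, 0,-30,0,0,0,0,0, 0,-12,0,0,0,0,0, 0,0,0,0,0,0,0]'
```

```text
[469.   65.3  60. ]
[505.2  61.1  60. ]
time: 11.07
position: [452.7, 140.5, 155.5]
ee_rot: [1.0, 0.016, -0.005, -0.001]
contact_force: [0.0, -0.4, 0.2]
finger_gap: 0.2
```

```bash
python3 -m crank '[1,9,20,0,0,0,0, 1,0,15,0,0,0,0, 0,0,0,0,0,0,0]'
python3 - <<'E'
from h import *
a,K,T=snap("top");b,K2,T2=snap("side")
p=arm.sense()["position"];print(p,proj(K2,T2,p),proj(K,T,p))
cv2.imwrite("pics/c5.png",cv2.resize(b[145:220,185:260],(600,600),interpolation=3))
E
```

```text
time: 11.32
position: [454.3, 134.9, 120.0]
ee_rot: [1.0, 0.019, -0.004, -0.002]
contact_force: [-0.0, 0.2, 0.8]
finger_gap: -0.1
[455.18564604 134.98929287 121.92248292] [201.96206861 157.64882601] [200.39600198 224.91326202]
```

View pics/c5.png

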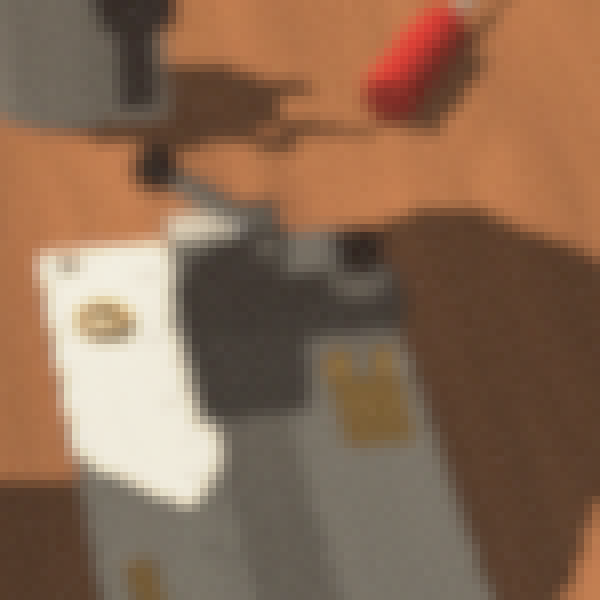

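Run:
```python
from h import *
b,K2,T2=snap("side")
f=lambda u,v,z:ray(K2,T2,(185+(u+.5)/8-.5,145+(v+.5)/8-.5),z).round(1)
print("ball",f(155,165,99),"finger",f(135,105,118),"face",f(205,415,25),f(308,407,25),"cap",f(358,250,78),"tip",f(376,373,15), "pred tip px",((proj(K2,T2,[532,108,15])-[185,145])*8))
```

```text
ball [459.5 131.   99. ] finger [454.1 143.1 118. ] face [469.6  73.8  25. ] [507.2  73.5  25. ] cap [529.1  92.5  78. ] tip [537.  111.4  15. ] pred tip px [360.43138129 374.99428793]
```

```bash
{ python3 -m crank '[0,3,5,0,0,0,0, 0,0,5,0,0,0,0]'; python3 -m crank '[0,0,4,0,0,0,0, 0,0,4,0,0,0,0]'; python3 -m crank '[0,0,4,0,0,0,0, 0,0,4,0,0,0,0]'; } | egrep 'posi|cont' | paste - -
```

```text
position: [457.0, 132.7, 114.3]	contact_force: [0.0, 0.6, 0.3]
position: [457.5, 132.6, 106.4]	contact_force: [0.1, -0.8, 0.6]
position: [455.9, 131.7, 97.9]	contact_force: [-3.5, 0.3, 4.8]
```

```bash
{ python3 -m crank '[-1,0,4,0,0,0,0, 0,0,4,0,0,0,0]'; python3 -m crank '[-1,0,4,0,0,0,0, 0,0,4,0,0,0,0]'; python3 -m crank '[0,0,3,0,0,0,0]'; python3 -m crank '[0,0,2,0,0,0,0]'; } | egrep 'posi|cont' | paste - -
```

```text
position: [454.0, 131.3, 89.2]	contact_force: [-2.2, 0.8, 2.6]
position: [452.7, 131.2, 80.4]	contact_force: [-1.3, -0.4, 1.5]
position: [452.6, 131.2, 76.8]	contact_force: [-1.2, -0.2, 2.5]
position: [452.7, 131.2, 75.0]	contact_force: [-10.7, 0.1, 28.0]
```

```bash
python3 -m crank '[0,0,0,0,0,0,0]'|grep cont; python3 -m crank '[0,0,-5,0,0,0,0, 0,0,-20,0,0,0,0, 0,0,-40,0,0,0,0, 0,0,-40,0,0,0,0, 0,0,-30,0,0,0,0, -20,-20,0,0,0,0,0, 0,-40,0,0,0,0,0, 0,-40,0,0,0,0,0, 0,-40,-10,0,0,0,0, 0,-40,0,0,0,0,0, 0,0,0,0,0,0,0]'
python3 - <<'E'
from h import *
a,K,T=snap("top");b,K2,T2=snap("side")
c=np.hstack([cv2.resize(a[180:250,165:235],(400,400),interpolation=3),cv2.resize(b[155:220,190:255],(400,400),interpolation=3)]);cv2.imwrite("pics/c6.png",c)
c=np.hstack([cv2.resize(a[165:250,160:330],(510,255),interpolation=3),cv2.resize(b[165:275,180:290],(255,255),interpolation=3)]);cv2.imwrite("pics/c7.png",c)
E
```

```text
contact_force: [-8.0, 0.1, 17.4]
time: 13.47
position: [429.4, 315.5, 230.4]
ee_rot: [1.0, 0.016, 0.002, -0.006]
contact_force: [0.1, -0.1, -0.1]
finger_gap: -0.1
```

View pics/c6.png

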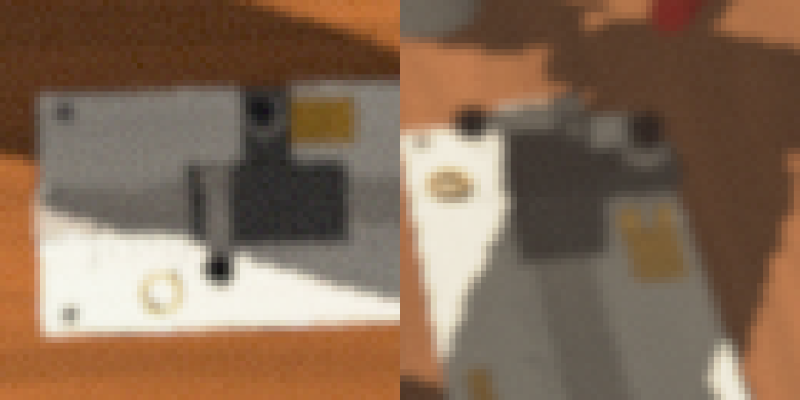

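View pics/c7.png

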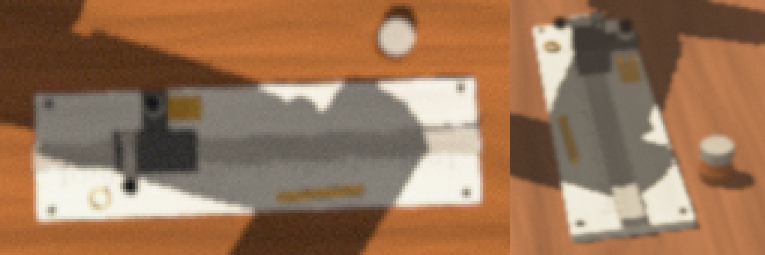

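Run:
```python
from h import *
a,K,T=snap("top");b,K2,T2=snap("side")
f=lambda u,v,z:ray(K,T,(165+(u+.5)/5.714-.5,180+(v+.5)/5.714-.5),z).round(1)
g=lambda u,v,z:ray(K2,T2,(190+(u-400+.5)/6.154-.5,155+(v+.5)/6.154-.5),z).round(1)
print("cap",f(263,108,76),"clipR",f(354,120,20),"face",f(349,200,60),"ball",f(219,267,68),g(470,123,68))
print(arm.sense()["contact_force"]); arm.hand_in()
```

```text
cap [535.  110.5  76. ] clipR [533.4  66.7  20. ] face [487.5  66.9  60. ] ball [452.7 134.2  68. ] [449.3 132.5  68. ]
[-0.22841616  0.9997318  -0.24911172]
the job is handed in; nothing more can be done
```

I pushed the stop about 240 mm to the left until its pin dropped into the notch, pressed the clamp lever flat, drew clear and handed in at about 13.5 s.

- **Pin in the notch:** The push rose to about 8 N on the ramp and fell to zero past the crest. It came back as firm contact of 7.6 N about 8 mm further on, and I backed off there, well under the 20 N that would drive it over. In the last pictures the pin cap is 44 mm past the clip's right end, against a nominal 46 mm, which is within camera accuracy.
- **Lever flat:** It took about 2–5 N on the way down, then met a hard stop with the fingers at about 75 mm. The highest press I read there was 28 N. Afterwards the top view puts the ball 35 mm in front of the push face (given value 35 mm), and the side view agrees within about 4 mm. In the side view the bar looks level.
- **Other things:** The ring, bar and jar look unmoved in the last pictures. I did not look closely at the tin, draw plate, caliper and graver afterwards, but the arm stayed well above or away from them.
- **Not confirmed:** The pin's tip in the notch could not be seen, because the rear arm and ramp hide it. That it is seated rests on the force readings and the cap position.

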